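# Refit the glaze mixer: reject the red-tagged beater, mesh and hold the green one

### The job

First take the red-tagged beater out of the wooden rack, stand it stem down in the hole of the red reject nest, fully down, and let it go. Then take the green-tagged beater, turn it until its splined stem meshes with the slots in the upturned mixer's drive socket, push it fully home against the ejector spring, and finish while still gripping it and pressing it down so that it stays home (do not let go). Leave the jars, cups, tile, spatula and bowl where they are.

Things in the scene. Friction and masses are not known exactly. Their poses are not given: they have to be found in the camera images.
- beater_green: beater with a green tag (29 mm green disc on top, green sleeve on the shaft), about 120 g, 108 mm tall, stem down in either rack hole. Origin: stem tip; z up; in the rack 6 mm above the table. Stem 24 mm long: two crossing bars along x and y, each 26 long, 6 thick, wedge-tipped over the lowest 7 mm. Above it a 40 mm shoulder disc (24 to 30 mm up), 10 mm shaft, cage. Same every quarter turn
- beater_green_grip (a point): middle of the green-tagged beater's cage, 88 mm above the stem tip: a good TCP for gripping. The cage (58 to 108 mm above the tip) has four flat steel bands, 12 mm wide, on the beater's +x, -x, +y and -y sides; a facing pair measures 35 mm over their outer faces. Grip a facing pair of bands, fingers closing along the beater's x or y axis, which is also the direction of a spline bar
- beater_red: beater with a red tag (29 mm red disc on top, red sleeve on the shaft), about 120 g, 108 mm tall, stem down in either rack hole. Origin: stem tip; z up; in the rack 6 mm above the table. Stem 24 mm long: two crossing bars along x and y, each 26 long, 6 thick, wedge-tipped over the lowest 7 mm. Above it a 40 mm shoulder disc (24 to 30 mm up), 10 mm shaft, cage. Same every quarter turn
- beater_red_grip (a point): middle of the red-tagged beater's cage, 88 mm above the stem tip: a good TCP for gripping. The cage (58 to 108 mm above the tip) has four flat steel bands, 12 mm wide, on the beater's +x, -x, +y and -y sides; a facing pair measures 35 mm over their outer faces. Grip a facing pair of bands, fingers closing along the beater's x or y axis, which is also the direction of a spline bar
- rack: fixed wooden beater rack, 75 x 190 x 30 mm tall, origin at the centre of its underside; two round holes, about 31 mm wide, right through, at y = -55 mm and y = +55 mm on its own y axis. A beater hangs in a hole by its shoulder, free to turn
- reject_nest_hole0 (a point): centre of the mouth of the round hole (about 31 mm wide, right through) of the fixed red plastic reject nest, a block 80 x 80 x 30 mm; the mouth is 30 mm above the table. A beater stands here on its shoulder, stem down, tip 24 mm below this point, at any yaw
- socket_mouth (a point): centre of the mouth of the drive socket, a black collar 46 mm across, 34 mm tall, on the upturned mixer; opens upward, 117 mm above the table. x and y axes lie along its two crossing slots (yellow strokes on the rim), z up. Slots 8.5 mm wide, 32 long, 30 deep. Socket yaw varies; stiff to turn (0.35 N m). Beater home: shoulder on the rim, tip 24 mm below this point, x or y axes along the slots
- ejector_top (a point): top of the brass ejector pin, 7.6 mm wide, on the socket's axis, 12 mm below the mouth at the start. It meets the stem's tip and is sprung upward: 2 N at first touch, rising evenly to 8 N when the beater is home (pin pushed down 12 mm). A beater that is not held down is lifted back by 12 mm
- mixer: fixed white hand mixer lying on its back in a wooden cradle, origin on the table below the socket's axis; the housing is 84 mm wide, 80 mm tall and runs from x = -45 to +145 mm along its own x axis
- cup_a: white ceramic test cup, 54 mm across, 55 mm tall; origin at the centre of its underside. Bystander: leave alone
- cup_b: terracotta test cup, 60 mm across, 55 mm tall; origin at the centre of its underside. Bystander: leave alone
- tile: blue glazed test tile lying flat, 55 x 80 x 8 mm; origin at the centre of its underside. Bystander: leave alone
- glaze_jar: clear glaze jar with black cap, 72 mm across, 75 mm tall; origin at the centre of its underside. Bystander: leave alone
- oxide_jar: small amber jar with white cap, 50 mm across, 65 mm tall; origin at the centre of its underside. Bystander: leave alone
- spatula: spatula lying flat, 280 mm long, origin on its underside about mid-length. Bystander: leave alone
- sieve_bowl: green plastic bowl, 100 mm across, 45 mm tall; origin at the centre of its underside. Bystander: leave alone
There are look-alikes about, which are no part of the job. What is shaped like the beater_red but purple is not meant.

How it is judged:
By the outcome, as a careful person would: the job done as asked, in the order asked, and still so for the second after the job is handed in, while the arm keeps its last pose, push and grip.
It also fails if it takes over 58 s, if anything falls off the work surface, if the arm or the gripper's body presses on something with over 40 N, if the wrist force passes 120 N, or if a joint passes its speed limit or range.

### The arm

A 6-joint arm with a two-finger parallel gripper is mounted at the origin on the work surface. World frame = base frame: x ahead of the robot, y to its left, z up, the work surface at z = 0. Lengths are in m, angles in rad, forces in N, time in s.
With the tool pointing down it reaches from about 0.35 to 1 m from the base axis. Payload 7.1 kg.
Tool frame: the origin (TCP) lies between the finger pads, 19 mm behind the fingertips; this is the grasp point; z points along the fingers, y is the line along which they close (so a half turn about z gives the same grasp; the last joint's range is limited). The gripper opens to 85 mm and grips with 20 to 120 N. Pads are 22 mm wide; open, the fingers measure 114 mm over their backs; the gripper's body (76 mm by 85 mm) begins 54 mm behind the grasp point. The pads swing forward as they close: fully open they stand 13 mm farther back than shut.
Start: joints at [-0.019, 0.423, 1.63, -0, 1.089, -0.019], TCP at [0.625, 0, 0.25] pointing down, gripper open.
Joint ranges: [-3, 3], [-0.9, 2.11], [0.09, 2.58], [-1.31, 4.45], [0.11, 2.69], [-2.54, 2.54]. Speed limits (rad/s): [2.39, 2.39, 3.01, 3.14, 3.14, 3.14].

### API

Orientations are given as a 3x3 rotation matrix whose columns are the frame's x, y, z axes.
In Python, from bench import robot, imaging, job, spotter gives the robot as it stands.
- The arm moves only by the tool play_rows, never from a script. Its arguments are lists of equal length, an entry for each row: "offset": the shift along the tool's x, y, z in units of 30 mm (1.0 is 30 mm), a list of three; "twist": the turn, a rotation vector about the tool's x, y, z in units of 8 degrees (1.0 is 8 degrees), a list of three. A call has 1 to 12 rows; each row is the pose to reach, as a shift and turn from the pose commanded when the call began, along the tool's axes at that moment; what a row does not reach only later rows make up. A row lasts 1/8 s, in which the tool goes at most 62.5 mm and 10.7 degrees, less where a joint would pass 70% of its speed; a pose out of reach is approached as far as the arm can. A call with a gripper value outside its range is refused whole. "hand" is the opening, from 0 (shut) to 1 (fully open), set as the call begins (left out, the last holds). The fingers move at their own pace and stop on an object; "force" is the grip in N (left out, the last holds). Time passes only in rows, so rows that repeat a pose let the fingers close. It gives the time, the measured TCP pose, the force, the opening and the grip force at its end, in the units of the state.
- robot.get_state(): the state, without advancing time (a new reading comes with each control period).
- imaging.grab_frame(name): name is "scene" or "side" or "wrist"; returns a dict with "frame" (480x640x3 uint8, blue, green, red), "mtx" (3x3 intrinsics, pixels), "k1" (the pictures are not rectified: a ray, as slopes to the right and down, at radius r is drawn at 1 + k1 r^2 times it, then the intrinsics apply), "R" (3x3) and "t" (3): a world point X has camera coordinates R X + t; the wrist camera has in their place "hand_eye" (4x4, takes a point from camera to tool coordinates, whose origin is the TCP and whose axes are the flange's). Camera axes: x right, y down, z forward; pixel columns grow to the right and rows downward; lengths in m; the calibration is good to about 2 mm. A picture is of the moment at which its call begins: read the wrist's pose just before it. There is no depth.
- job.hand_in(): hands the job in; it is judged then, once.
Trained networks look in a picture, given as the dict that the camera call returned (one of the last four; its "shot" number tells which), for a name from the list of things; names that differ only in an ending like _2 or _b are one class to them, and where a whole thing is asked for, a point or a joint stands for the part that bears it (a point fixed in the world has none). Each returns a list of dicts, best first, with "p" (0 to 1); they miss things now and then, are a little off and sometimes report something else, mostly with a low value. They report only what shows in the picture. A call takes as long as a camera call. They do not tell look-alikes from the thing itself.
- spotter.look_for(thing, picture): "rect" ([left, top, width, height] in pixels, round what is visible of it).
- spotter.masks_of(thing, picture): "mask" (480x640 bool, what is visible of it) and "rect" ([left, top, width, height] in pixels, round what is visible of it).
The state is a dict: "time": time; "q": joint angles; "qd": joint speeds; "effort": joint torques, N m; "tcp_pos": TCP position; "eef_rot": TCP orientation; "ft_force": force on the tool from outside, world axes, zero at the start; "ft_torque": the same for the moment, N m; "grip_width": opening from 0.0 (shut) to 1.0 (fully open); "finger_force": force on a finger pad.
Only numpy, scipy, OpenCV 4.12 (cv2) and the standard library are available. Lean on these libraries where they do the work, as an engineer would, in place of code of your own. Each camera call takes 0.05 s, during which the arm holds its last target. There are 200 camera calls.

## Working session

There is one attempt and no reset: what is moved stays moved. The work goes in short steps, Python scripts to look and compute and a tool call to move; the robot and the scene stay as the last step left them, time stands still between calls to the robot, and variables do not carry over. Pictures are saved under pics/ and viewed, at most 12 in all, crops included, and the job is handed in when it is done.

Besides the shell and the picture viewer there is one more tool, called by a JSON object that holds its "fn" and its "kwargs", one argument or row to a line. play_rows: Moves the arm, as the interface text tells. Its arguments: {"type":"object","properties":{"offset":{"type":"array","items":{"type":"array","items":{"type":"number"}}},"twist":{"type":"array","items":{"type":"array","items":{"type":"number"}}},"hand":{"type":"number"},"force":{"type":"number"}},"required":["offset","twist"]}

```bash
mkdir -p pics; ls; cat > h.py <<'E'
import numpy as np,cv2
from bench import robot,imaging,job,spotter
def ray(c,uv,st=None):
    K=np.array(c['mtx']);k=c['k1']
    p=np.linalg.solve(K,[uv[0],uv[1],1.]);d=p[:2];rd=np.hypot(*d);r=rd
    for _ in range(20): r=rd/(1+k*r*r)
    if rd>0:d=d*r/rd
    v=np.array([d[0],d[1],1.])
    if 'R' in c and c.get('R') is not None:
        R=np.array(c['R']);t=np.array(c['t']);o=-R.T@t;v=R.T@v
    else:
        H=np.array(c['hand_eye']);E=np.array(st['eef_rot']);o=E@H[:3,3]+np.array(st['tcp_pos']);v=E@H[:3,:3]@v
    return o,v/np.linalg.norm(v)
def proj(c,X,st=None):
    X=np.atleast_2d(X)
    if 'R' in c and c.get('R') is not None: P=X@np.array(c['R']).T+np.array(c['t'])
    else:
        H=np.array(c['hand_eye']);E=np.array(st['eef_rot']);P=((X-np.array(st['tcp_pos']))@E-H[:3,3])@H[:3,:3]
    d=P[:,:2]/P[:,2:];r2=(d**2).sum(1,keepdims=True);d=d*(1+c['k1']*r2)
    K=np.array(c['mtx']);return np.c_[d,np.ones(len(d))]@K.T[:,:2]
def atz(c,uv,z,st=None):
    o,v=ray(c,uv,st);return o+v*(z-o[2])/v[2]
def tri(rs):
    A=0;b=0
    for o,v in rs:
        M=np.eye(3)-np.outer(v,v);A=A+M;b=b+M@o
    X=np.linalg.solve(A,b);return X,[np.linalg.norm((np.eye(3)-np.outer(v,v))@(X-o)) for o,v in rs]
E
python3 - <<'E'
from h import *
s=robot.get_state();print(s)
for n in ['scene','side','wrist']:
    c=imaging.grab_frame(n);cv2.imwrite(f'pics/{n}0.png',c['frame'])
    print(n,{k:v for k,v in c.items() if k!='frame'})
    for t in ['beater_green','rack','mixer','reject_nest_hole0','socket_mouth','ejector_top']:
        try:print(t,[(round(d['p'],2),[int(x) for x in d['rect']]) for d in spotter.look_for(t,c)])
        except Exception as e:print(t,e)
E
```

```text
pics
{'time': 0.0, 'q': array([-1.90155702e-02,  4.23873640e-01,  1.63073656e+00, -3.72703654e-05,
        1.08857651e+00, -1.89958939e-02]), 'qd': array([ 0.00103976, -0.00104084,  0.00071043,  0.00056792,  0.00063076,
        0.00077809]), 'effort': array([ 6.87376578e-04, -5.57382560e+01, -2.81743366e+01,  7.52266601e-05,
        7.21184188e-03,  1.02962622e-05]), 'tcp_pos': array([6.24459995e-01, 1.69341615e-05, 2.49206891e-01]), 'eef_rot': array([[ 2.36379828e-06,  9.99998729e-01, -1.59439565e-03],
       [ 1.00000000e+00, -2.36811304e-06, -2.70431248e-06],
       [-2.70808475e-06, -1.59439564e-03, -9.99998729e-01]]), 'ft_force': array([-0.34326936, -0.84028707,  0.78495558]), 'ft_torque': array([ 0.03286491,  0.01971031, -0.02153337]), 'finger_force': 0.0, 'grip_width': 1.005279363047807}
scene {'mtx': array([[564.81036507,   0.        , 323.33452571],
       [  0.        , 564.81036507, 237.55850726],
       [  0.        ,   0.        ,   1.        ]]), 'k1': 0.009171829068467368, 'R': array([[-0.06724765,  0.99761218,  0.01573818],
       [ 0.69240165,  0.05801944, -0.7191757
[... 1194 characters left out ...]
      ,   0.        ,   1.        ]]), 'k1': -0.047819091831123026, 'hand_eye': array([[ 1.24873488e-04, -9.66029661e-01, -2.58431186e-01,
         6.49228983e-02],
       [ 9.99999988e-01,  1.44942162e-04, -5.86033805e-05,
        -3.36414866e-04],
       [ 9.40701786e-05, -2.58431176e-01,  9.66029668e-01,
        -1.23526423e-01],
       [ 0.00000000e+00,  0.00000000e+00,  0.00000000e+00,
         1.00000000e+00]]), 'shot': 3}
beater_green [(0.41, [185, 0, 26, 5])]
rack [(0.71, [156, 1, 92, 46])]
mixer [(0.79, [202, 317, 148, 85])]
reject_nest_hole0 [(0.92, [243, 160, 92, 88])]
socket_mouth [(0.45, [213, 385, 19, 19]), (0.32, [202, 319, 149, 84]), (0.16, [244, 158, 92, 87])]
ejector_top []
```

```bash
python3 - <<'E'
import cv2,numpy as np
a=cv2.imread('pics/scene0.png')[170:390,180:500];b=cv2.imread('pics/side0.png')[120:450,150:450]
cv2.imwrite('pics/a.png',cv2.resize(a,None,fx=2.5,fy=2.5,interpolation=cv2.INTER_CUBIC))
cv2.imwrite('pics/b.png',cv2.resize(b,(545,600),interpolation=cv2.INTER_CUBIC))
E
```

```text
(no output)
```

View pics/a.png

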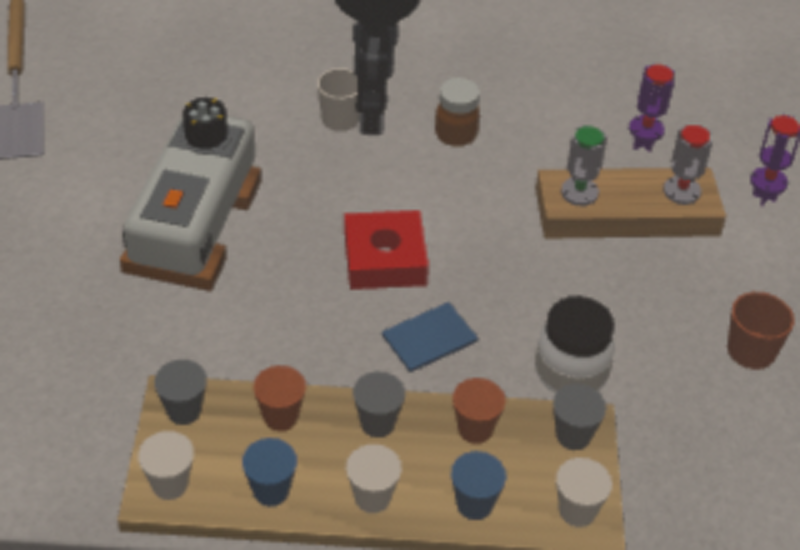

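View pics/b.png

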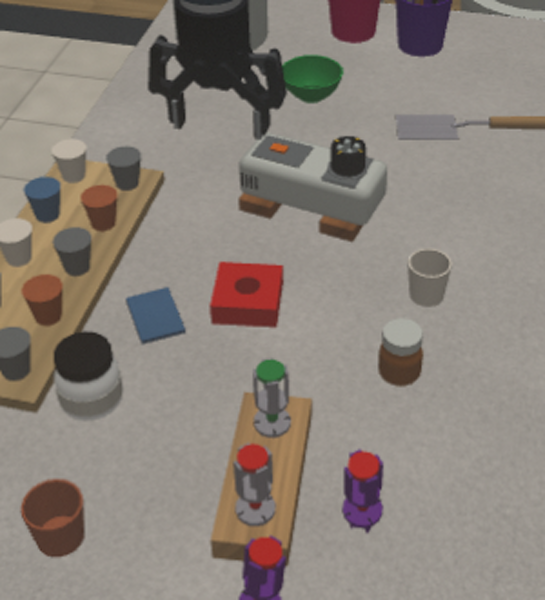

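View pics/wrist0.png

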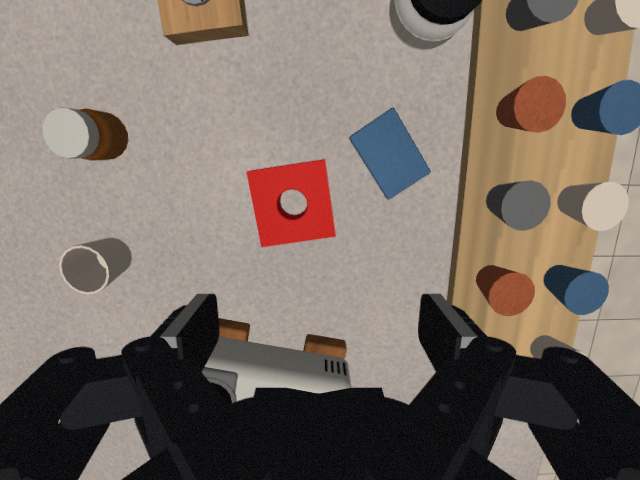

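The scene crop shows four candidates. The steel beater with the green tag is at scene px (416,225), and the steel one with the red tag is at (457,225), both in the wooden rack. The two with purple cages and red discs, at (442,205) and (492,225), stand outside the rack, so they are look-alikes. Nest hole is at about (334,265), socket at about (262,216). Next I'll triangulate from the scene and side views.

```bash
python3 - <<'E'
from h import *
cs={n:imaging.grab_frame(n) for n in ['scene','side']}
def blobs(c,col):
    h=cv2.cvtColor(c['frame'],cv2.COLOR_BGR2HSV);H,S,V=[h[...,i].astype(int) for i in range(3)]
    m={'g':(H>45)&(H<80)&(S>110)&(V>60),'r':((H<6)|(H>175))&(S>170)&(V>110)}[col]
    n,l,s,ce=cv2.connectedComponentsWithStats(m.astype(np.uint8))
    return [(s[i,4],ce[i].round(1).tolist(),s[i,:4].tolist()) for i in range(1,n) if s[i,4]>15]
for n in cs:
    for k in 'gr':print(n,k,blobs(cs[n],k))
    print(n,[(round(d['p'],2),[int(x) for x in d['rect']]) for t in('socket_mouth','beater_red','reject_nest_hole0') for d in spotter.look_for(t,cs[n])])
E
```

```text
scene g [(np.int32(51), [415.2, 224.1], [411, 221, 10, 7]), (np.int32(845), [145.5, 259.5], [127, 246, 38, 28]), (np.int32(31), [557.9, 303.4], [555, 293, 11, 24]), (np.int32(398), [629.5, 324.4], [604, 293, 36, 62])]
scene r [(np.int32(18), [73.7, 171.6], [71, 170, 6, 4]), (np.int32(34), [446.3, 199.9], [442, 198, 9, 5]), (np.int32(41), [491.6, 218.0], [487, 216, 10, 5]), (np.int32(46), [457.8, 223.5], [453, 221, 10, 6]), (np.int32(559), [333.6, 266.2], [319, 255, 31, 23])]
scene [(0.85, [257, 208, 13, 21]), (0.96, [481, 217, 17, 31]), (0.88, [434, 195, 18, 33]), (0.62, [443, 218, 20, 34]), (0.94, [315, 253, 35, 31]), (0.34, [405, 217, 16, 33])]
side g [(np.int32(473), [321.1, 159.3], [305, 151, 33, 18]), (np.int32(130), [298.5, 323.2], [292, 318, 14, 11]), (np.int32(302), [63.8, 426.7], [0, 401, 93, 79])]
side r [(np.int32(741), [285.9, 277.2], [267, 265, 38, 26]), (np.int32(166), [288.6, 370.9], [281, 365, 16, 13]), (np.int32(183), [349.3, 375.3], [342, 369, 16, 14]), (np.int32(216), [296.0, 423.8], [287, 416, 18, 16])]
side [(0.6, [330, 196, 21, 21]), (0.87, [277, 364, 23, 46]), (0.71, [336, 366, 23, 44]), (0.69, [277, 416, 31, 48]), (0.74, [266, 263, 38, 36]), (0.68, [265, 334, 54, 97])]
```

```bash
python3 - <<'E'
from h import *
cs={n:imaging.grab_frame(n) for n in ['scene','side']}
for nm,a,b in [('green',(415.5,224),(298.5,323)),('red',(457.5,223.5),(288.6,370.9)),('purpA',(446.5,199.5),(349.3,375.3)),('purpB',(492,218),(296,423.8)),('nest',(334,265.5),(286,277)),('socktop',(262,213),(341.5,200.5))]:
    print(nm,tri([ray(cs['scene'],a),ray(cs['side'],b)]))
E
```

```text
green (array([0.51452833, 0.21742878, 0.11120795]), [np.float64(0.0006295055570197345), np.float64(0.0006295055570196805)])
red (array([0.50319044, 0.32637145, 0.11036675]), [np.float64(0.0013163408205998416), np.float64(0.001316340820599734)])
purpA (array([0.40135335, 0.30797103, 0.10440133]), [np.float64(0.0009959873637937575), np.float64(0.000995987363793837)])
purpB (array([0.46616855, 0.42050555, 0.10421377]), [np.float64(0.00043234607885014637), np.float64(0.00043234607884995007)])
nest (array([0.59808126, 0.0147954 , 0.02628113]), [np.float64(0.0008874922541940628), np.float64(0.00088749225419414)])
socktop (array([ 0.51208194, -0.17896588,  0.11534451]), [np.float64(0.001966037771817179), np.float64(0.001966037771817208)])
```

{"fn": "play_rows", "kwargs": {
  "offset": [
    [2, -0.75, 0],
    [4, -1.5, 0],
    [6, -2.25, 0],
    [8, -3, 0],
    [9.5, -3.6, 0],
    [10.7, -4, 0],
    [10.7, -4, 0],
    [10.7, -4, 0]
  ],
  "twist": [
    [0, 0, 0],
    [0, 0, 0],
    [0, 0, 0],
    [0, 0, 0],
    [0, 0, 0],
    [0, 0, 0],
    [0, 0, 0],
    [0, 0, 0]
  ]
}}

```text
time: 2.55
tcp_pos: [0.505, 0.3206, 0.2499]
eef_rot: [[-0.0, 1.0, -0.0], [1.0, 0.0, -0.0], [-0.0, -0.0, -1.0]]
ft_force: [0.5, -1.0, 0.5]
grip_width: 0.998
finger_force: 0.0
```

```bash
python3 - <<'E'
from h import *
s=robot.get_state();c=imaging.grab_frame('wrist');cv2.imwrite('pics/w1.png',c['frame'])
print(s['time'],s['tcp_pos'],s['eef_rot'].round(3).tolist())
print(proj(c,[[.503,.326,.11],[.5145,.2174,.11]],s))
E
```

```text
2.55 [0.50500933 0.32064712 0.24993777] [[-0.0, 1.0, -0.0], [1.0, 0.0, -0.0], [-0.0, -0.0, -1.0]]
[[316.24372015 230.68230302]
 [329.29161297 349.78191361]]
```

View pics/w1.png

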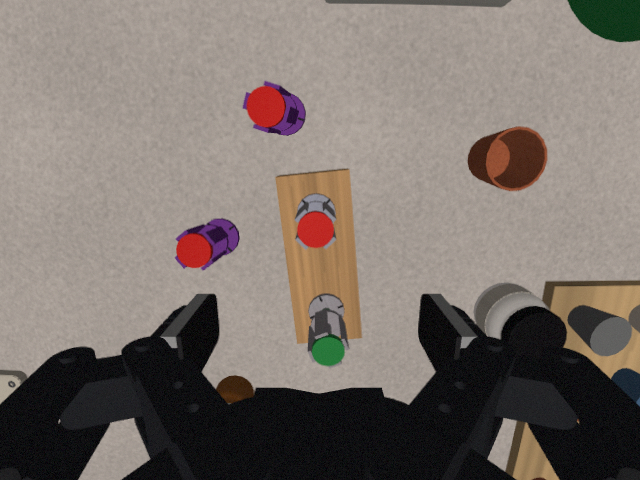

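The steel red-tagged beater in the rack is at (316,229) and the green one at (328,350). The purple look-alikes at (266,106) and (195,250) are off the rack. An enlarged crop will confirm this and give the yaw.

```bash
python3 - <<'E'
import cv2,numpy as np
a=cv2.imread('pics/w1.png')
f=lambda x,y:cv2.resize(a[y:y+75,x:x+50],None,fx=8,fy=8,interpolation=cv2.INTER_CUBIC)
cv2.imwrite('pics/c1.png',np.hstack([f(291,185),f(303,290)]))
E
```

```text
(no output)
```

View pics/c1.png

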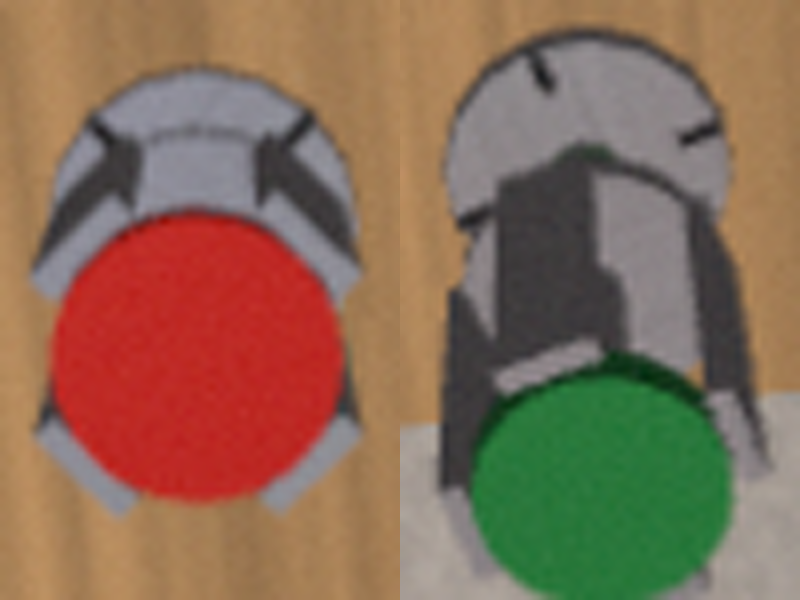

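Confirmed: steel cages with a red disc and a green disc, both in rack holes. The black strokes on the shoulders give the yaws.

```bash
python3 - <<'E'
from h import *
s=robot.get_state();c=imaging.grab_frame('wrist');sc=imaging.grab_frame('scene');sd=imaging.grab_frame('side')
print(s['q'])
R=lambda x,y:(291+x/8-.5,185+y/8-.5)
G=lambda x,y:(303+(x-400)/8-.5,290+y/8-.5)
a=lambda p,q:np.degrees(np.arctan2(*(p-q)[[1,0]]))
z=.114
p=[atz(c,R(*u),z,s) for u in[(82,243),(315,243),(313,468),(80,473)]]
print('red c',np.mean(p,0),'ang',a(p[0],p[2]),a(p[1],p[3]))
print('disc red',atz(c,R(197,357),z,s),tri([ray(c,R(197,357),s),ray(sc,(457.5,223.5)),ray(sd,(288.6,370.9))]))
p=[atz(c,R(*u),.036,s) for u in[(102,130),(300,128)]]
cc=atz(c,R(197,357),z,s)
print('strokes',[a(q,cc) for q in p])
p=[atz(c,G(*u),.036,s) for u in[(475,215),(700,132),(540,70)]]
print('green ang',a(p[1],p[0]),'mid',(p[0]+p[1])/2,a(p[2],(p[0]+p[1])/2))
print('disc green',atz(c,G(603,488),z,s),tri([ray(c,G(603,488),s),ray(sc,(415.5,224)),ray(sd,(298.5,323))]))
E
```

```text
[ 5.45083096e-01  3.84216409e-01  1.69098968e+00 -3.27907552e-04
  1.06672191e+00  5.45839700e-01]
red c [0.50241499 0.32759627 0.114     ] ang 135.00080725469536 44.95561192774189
disc red [0.50236943 0.32769572 0.114     ] (array([0.50279903, 0.32657678, 0.11024475]), [np.float64(0.0005453120108915696), np.float64(0.001315269182458212), np.float64(0.0014077966419984195)])
strokes [np.float64(136.63553406495063), np.float64(44.823873713184256)]
green ang 22.060533040910748 mid [0.51314102 0.21803468 0.036     ] 112.6925519010517
disc green [0.51322941 0.21875023 0.114     ] (array([0.51402928, 0.21729901, 0.11113999]), [np.float64(0.0007834207725011121), np.float64(0.0003087114216087739), np.float64(0.0010388735668000696)])
```

{"fn": "play_rows", "kwargs": {
  "offset": [
    [0.22, -0.09, 0],
    [0.22, -0.09, 0.5],
    [0.22, -0.09, 1],
    [0.22, -0.09, 1.5],
    [0.22, -0.09, 2.2],
    [0.22, -0.09, 3.2],
    [0.22, -0.09, 4.2],
    [0.22, -0.09, 5.2],
    [0.22, -0.09, 5.2],
    [0.22, -0.09, 5.2]
  ],
  "twist": [
    [0, 0, -1.3],
    [0, 0, -2.6],
    [0, 0, -3.9],
    [0, 0, -5.2],
    [0, 0, -5.625],
    [0, 0, -5.625],
    [0, 0, -5.625],
    [0, 0, -5.625],
    [0, 0, -5.625],
    [0, 0, -5.625]
  ]
}}

```text
time: 4.0
tcp_pos: [0.5031, 0.3275, 0.0949]
eef_rot: [[-0.707, 0.708, 0.001], [0.708, 0.707, 0.001], [-0.0, 0.001, -1.0]]
ft_force: [0.2, -0.3, 0.5]
grip_width: 0.997
finger_force: 0.0
```

{"fn": "play_rows", "kwargs": {
  "offset": [
    [0, 0, 0],
    [0, 0, 0],
    [0, 0, 0],
    [0, 0, 0],
    [0, 0, 0],
    [0, 0, 0]
  ],
  "twist": [
    [0, 0, 0],
    [0, 0, 0],
    [0, 0, 0],
    [0, 0, 0],
    [0, 0, 0],
    [0, 0, 0]
  ],
  "hand": 0.2,
  "force": 50
}}

```text
time: 4.75
tcp_pos: [0.5026, 0.3279, 0.0949]
eef_rot: [[-0.707, 0.707, 0.001], [0.707, 0.707, 0.001], [-0.0, 0.001, -1.0]]
ft_force: [-1.4, -1.2, 6.5]
grip_width: 0.403
finger_force: 50.1
```

{"fn": "play_rows", "kwargs": {
  "offset": [
    [0, 0, -0.7],
    [0, 0, -2],
    [0, 0, -3.5],
    [0, 0, -4.6],
    [0, 0, -4.6]
  ],
  "twist": [
    [0, 0, 0],
    [0, 0, 0],
    [0, 0, 0],
    [0, 0, 0],
    [0, 0, 0]
  ]
}}

```text
time: 5.38
tcp_pos: [0.5035, 0.3285, 0.2348]
eef_rot: [[-0.707, 0.707, 0.005], [0.707, 0.707, 0.003], [-0.001, 0.005, -1.0]]
ft_force: [-0.2, 0.6, -2.0]
grip_width: 0.4
finger_force: 50.1
```

```bash
python3 - <<'E'
from h import *
a=cv2.imread('pics/wrist0.png')
s0={'tcp_pos':[.62446,0,.2492],'eef_rot':np.array([[2e-6,1,-.001594],[1,0,0],[0,-.001594,-1]])}
c=imaging.grab_frame('wrist')
hsv=cv2.cvtColor(a,cv2.COLOR_BGR2HSV);H,S,V=[hsv[...,i].astype(int) for i in range(3)]
red=(((H<8)|(H>172))&(S>150)&(V>170)).astype(np.uint8)[150:255,235:345]
cn,hi=cv2.findContours(red,cv2.RETR_CCOMP,cv2.CHAIN_APPROX_NONE)
for q,h in zip(cn,hi[0]):
    if len(q)>20:
        if h[3]>=0:
            e=cv2.fitEllipse(q);p=(e[0][0]+235,e[0][1]+150);print('hole',p,e[1],atz(c,p,.03,s0))
        else:
            r=cv2.minAreaRect(q);print('top',[atz(c,(x+235,y+150),.03,s0).round(4).tolist() for x,y in cv2.boxPoints(r)], atz(c,(r[0][0]+235,r[0][1]+150),.03,s0))
s=robot.get_state();print(s['tcp_pos'],s['q'],s['grip_width'],s['ft_force'])
for n,f in(('scene',1),('side',1)):
    cc=imaging.grab_frame(n);im=cc['frame'];h=cv2.cvtColor(im,cv2.COLOR_BGR2HSV)
    x,y,w,hh=(315,250,38,35) if n=='scene' else (262,260,45,40)
    print(n,proj(cc,[[.598,.0155,.03]]));sub=h[y:y+hh,x:x+w]
    m=(((sub[...,0]<8)|(sub[...,0]>172))&(sub[...,1]>150)).astype(np.uint8)
    cn,hi=cv2.findContours(m,cv2.RETR_CCOMP,cv2.CHAIN_APPROX_NONE)
    for q,k in zip(cn,hi[0]):
        if k[3]>=0 and len(q)>8: e=cv2.fitEllipse(q);print(e[0][0]+x,e[0][1]+y,e[1],atz(cc,(e[0][0]+x,e[0][1]+y),.03))
E
```

```text
top [[0.5516, 0.0498, 0.03], [0.6296, 0.0605, 0.03], [0.6414, -0.0176, 0.03], [0.559, -0.0298, 0.03]] [0.59549034 0.01677547 0.03      ]
hole (291.64139556884766, 204.20787811279297) (31.891281127929688, 33.08434295654297) [0.59632964 0.01563608 0.03      ]
[0.50246425 0.3278011  0.23270024] [ 5.58213397e-01  4.05955854e-01  1.70207155e+00  3.03562550e-06
  1.03171741e+00 -2.27268830e-01] 0.40376318870635053 [ 0.43813625  0.54172877 -1.89239235]
scene [[334.53208639 264.77405632]]
333.56592750549316 266.09175872802734 (9.322595596313477, 11.156108856201172) [0.60284271 0.0132693  0.03      ]
side [[286.153131   275.69594131]]Traceback (most recent call last):
  File "<stdin>", line 21, in <module>
TypeError: 'NoneType' object is not subscriptable
```

{"fn": "play_rows", "kwargs": {
  "offset": [
    [-1.2, -0.5, 0],
    [-3, -1.25, 0],
    [-4.8, -2, 0],
    [-6.6, -2.75, 0],
    [-8.4, -3.5, 0],
    [-10, -4.2, 0],
    [-11.2, -4.7, 0],
    [-12, -5, 0],
    [-12, -5, 0],
    [-12, -5, 0]
  ],
  "twist": [
    [0, 0, 0],
    [0, 0, 0],
    [0, 0, 0],
    [0, 0, 0],
    [0, 0, 0],
    [0, 0, 0],
    [0, 0, 0],
    [0, 0, 0],
    [0, 0, 0],
    [0, 0, 0]
  ]
}}

```text
time: 6.78
tcp_pos: [0.6501, -0.032, 0.2312]
eef_rot: [[-0.707, 0.707, -0.002], [0.707, 0.707, 0.001], [0.002, -0.001, -1.0]]
ft_force: [-0.8, 0.3, -1.4]
grip_width: 0.398
finger_force: 50.1
```

```bash
python3 - <<'E'
from h import *
s=robot.get_state();c=imaging.grab_frame('wrist');a=c['frame'];cv2.imwrite('pics/w2.png',a)
print(s['time'],s['tcp_pos'],s['eef_rot'].round(4).tolist(),proj(c,[[.5963,.0156,.03]],s))
hsv=cv2.cvtColor(a,cv2.COLOR_BGR2HSV);H,S,V=[hsv[...,i].astype(int) for i in range(3)]
red=(((H<8)|(H>172))&(S>150)&(V>170)).astype(np.uint8)
cn,hi=cv2.findContours(red,cv2.RETR_CCOMP,cv2.CHAIN_APPROX_NONE)
for q,h in zip(cn,hi[0]):
    if len(q)>40:
        r=cv2.minAreaRect(q)
        if h[3]>=0: e=cv2.fitEllipse(q);print('hole',e[0],e[1],atz(c,e[0],.03,s),tri([ray(c,e[0],s),ray(c,(291.64,204.21),{'tcp_pos':[.62446,0,.2492],'eef_rot':np.array([[2e-6,1,-.001594],[1,0,0],[0,-.001594,-1]])})]))
        else: print('blob',r,atz(c,r[0],.03,s))
for t in('beater_red','socket_mouth'): print(t,[(round(d['p'],2),[int(x) for x in d['rect']]) for d in spotter.look_for(t,c)])
E
```

```text
6.775 [ 0.65010535 -0.03204777  0.23116744] [[-0.7075, 0.7067, -0.0018], [0.7067, 0.7075, 0.0005], [0.0016, -0.0009, -1.0]] [[314.38094505 147.48154487]]
blob ((318.0, 344.5), (71.0, 80.0), 90.0) [ 0.74479364 -0.12800245  0.03      ]
blob ((314.239990234375, 146.6800079345703), (88.0, 88.0), 36.869895935058594) [0.59569656 0.01601979 0.03      ]
hole (314.4733581542969, 148.52102661132812) (35.078121185302734, 36.2768440246582) [0.59702387 0.01499535 0.03      ] (array([0.59657158, 0.01516941, 0.02793132]), [np.float64(0.0004410013549753819), np.float64(0.00044100135497515507)])
beater_red [(0.9, [271, 234, 95, 150])]
socket_mouth [(0.72, [23, 215, 88, 68])]
```

View pics/w2.png

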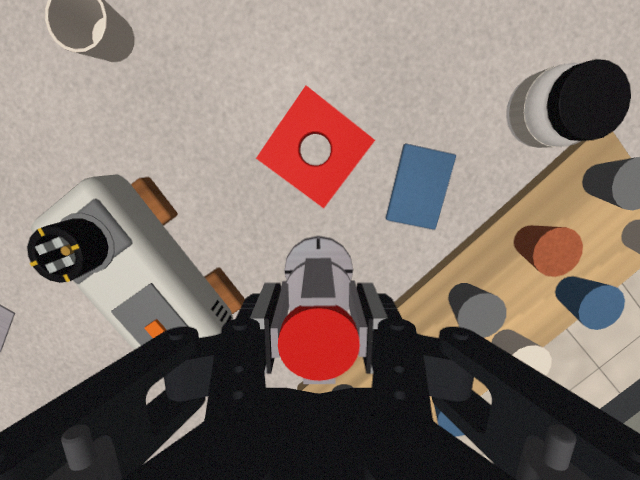

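Nest hole at (315,148) and red beater held at (318,344); the socket with its yellow strokes is at (67,250). Both nest fixes agree at (0.597, 0.015), mouth height about 0.028.

{"fn": "play_rows", "kwargs": {
  "offset": [
    [0.8, -0.05, 0],
    [1.8, -0.14, 0],
    [2.4, -0.14, 0.5],
    [2.4, -0.14, 1.5],
    [2.4, -0.14, 2.6],
    [2.4, -0.14, 3.3],
    [2.4, -0.14, 3.6],
    [2.4, -0.14, 3.8],
    [2.4, -0.14, 4.0],
    [2.4, -0.14, 4.2],
    [2.4, -0.14, 4.4]
  ],
  "twist": [
    [0, 0, 0],
    [0, 0, 0],
    [0, 0, 0],
    [0, 0, 0],
    [0, 0, 0],
    [0, 0, 0],
    [0, 0, 0],
    [0, 0, 0],
    [0, 0, 0],
    [0, 0, 0],
    [0, 0, 0]
  ]
}}

```text
time: 8.3
tcp_pos: [0.5971, 0.0149, 0.1]
eef_rot: [[-0.707, 0.707, 0.001], [0.707, 0.707, -0.0], [-0.001, 0.0, -1.0]]
ft_force: [0.2, 0.3, -1.1]
grip_width: 0.398
finger_force: 50.2
```

{"fn": "play_rows", "kwargs": {
  "offset": [
    [0, 0, 0.1],
    [0, 0, 0.2],
    [0, 0, 0.2]
  ],
  "twist": [
    [0, 0, 0],
    [0, 0, 0],
    [0, 0, 0]
  ]
}}

```text
time: 8.68
tcp_pos: [0.597, 0.0149, 0.0949]
eef_rot: [[-0.707, 0.707, 0.0], [0.707, 0.707, -0.0], [-0.0, 0.0, -1.0]]
ft_force: [-2.5, 0.5, 7.1]
grip_width: 0.4
finger_force: 51.0
```

{"fn": "play_rows", "kwargs": {
  "offset": [
    [0, 0, 0],
    [0, 0, 0],
    [0, 0, 0],
    [0, 0, 0],
    [0, 0, 0],
    [0, 0, -1],
    [0, 0, -2.5],
    [0, 0, -4],
    [0, 0, -5],
    [0, 0, -5],
    [0, 0, -5]
  ],
  "twist": [
    [0, 0, 0],
    [0, 0, 0],
    [0, 0, 0],
    [0, 0, 0],
    [0, 0, 0],
    [0, 0, 0],
    [0, 0, 0],
    [0, 0, 0],
    [0, 0, 0],
    [0, 0, 0],
    [0, 0, 0]
  ],
  "hand": 1.0
}}

```text
time: 10.05
tcp_pos: [0.5963, 0.015, 0.2432]
eef_rot: [[-0.707, 0.707, -0.001], [0.707, 0.707, -0.0], [0.001, -0.001, -1.0]]
ft_force: [0.4, 0.0, -0.5]
grip_width: 1.003
finger_force: 0.0
```

```bash
python3 - <<'E'
from h import *
s=robot.get_state();c=imaging.grab_frame('wrist');a=c['frame'];cv2.imwrite('pics/w3.png',a)
print(s['time'],s['tcp_pos'],s['q'])
def b(cc):
    h=cv2.cvtColor(cc['frame'],cv2.COLOR_BGR2HSV);H,S,V=[h[...,i].astype(int) for i in range(3)]
    n,l,st,ce=cv2.connectedComponentsWithStats((((H<6)|(H>175))&(S>170)&(V>110)).astype(np.uint8))
    return [(st[i,4],ce[i].round(1).tolist(),st[i,:4].tolist()) for i in range(1,n) if st[i,4]>15]
print(proj(c,[[.5966,.0153,.114]],s))
sc=imaging.grab_frame('scene');sd=imaging.grab_frame('side')
X=[[.5966,.0153,.114]]
print(proj(sc,X),proj(sd,X));print(b(sc));print(b(sd));print(b(c))
w=lambda i:cv2.resize(i,(400,400),interpolation=cv2.INTER_CUBIC)
cv2.imwrite('pics/d1.png',np.hstack([w(sd['frame'][230:310,250:330]),w(a[150:270,258:378])]))
E
```

```text
10.05 [0.59628851 0.01495004 0.24322003] [ 5.11793222e-03  3.89863554e-01  1.69971049e+00 -7.78782210e-06
  1.05318593e+00 -7.80328829e-01]
[[319.6449266  241.07093247]]
[[335.48261651 241.0871589 ]] [[285.26851076 246.81208372]]
[(np.int32(18), [73.7, 171.6], [71, 170, 6, 4]), (np.int32(34), [446.3, 199.9], [442, 198, 9, 5]), (np.int32(41), [491.6, 218.0], [487, 216, 10, 5]), (np.int32(56), [334.5, 242.1], [330, 239, 10, 7]), (np.int32(420), [333.5, 268.0], [319, 255, 31, 23])]
[(np.int32(82), [284.6, 247.6], [279, 244, 12, 9]), (np.int32(568), [286.0, 278.9], [267, 265, 38, 25]), (np.int32(183), [349.3, 375.3], [342, 369, 16, 14]), (np.int32(216), [295.9, 423.9], [287, 416, 18, 17])]
[(np.int32(4864), [320.2, 218.5], [267, 165, 107, 107])]
```

View pics/d1.png

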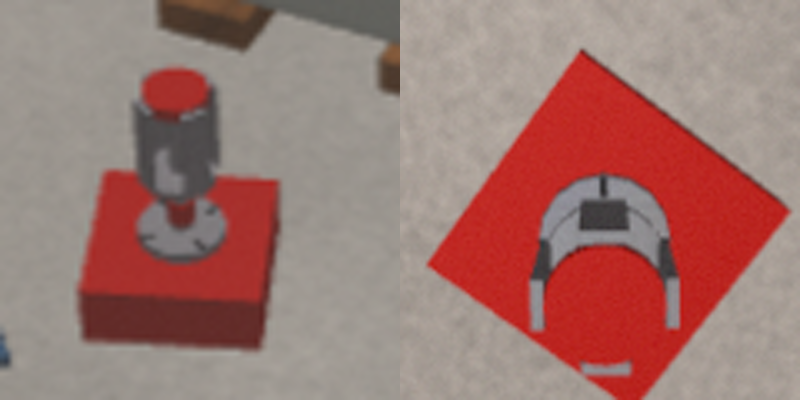

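The red beater stands seated in the nest with its shoulder flat on the block (side 285,247). Next is the green one.

{"fn": "play_rows", "kwargs": {
  "offset": [
    [1.5, 0.6, 0],
    [3.2, 1.3, 0],
    [4.9, 2.05, 0],
    [6, 2.5, 0],
    [6.77, 2.83, 0],
    [6.77, 2.83, 0],
    [6.77, 2.83, 0]
  ],
  "twist": [
    [0, 0, 0.8],
    [0, 0, 1.7],
    [0, 0, 2.6],
    [0, 0, 2.875],
    [0, 0, 2.875],
    [0, 0, 2.875],
    [0, 0, 2.875]
  ]
}}

```text
time: 11.08
tcp_pos: [0.5133, 0.2181, 0.2434]
eef_rot: [[-0.375, 0.927, -0.001], [0.927, 0.375, -0.001], [-0.0, -0.001, -1.0]]
ft_force: [0.0, -0.6, 0.1]
grip_width: 0.998
finger_force: 0.0
```

```bash
python3 - <<'E'
from h import *
s=robot.get_state();c=imaging.grab_frame('wrist');a=c['frame'];cv2.imwrite('pics/w4.png',a)
print(s['time'],s['tcp_pos'],s['eef_rot'].round(4).tolist(),s['q'])
h=cv2.cvtColor(a,cv2.COLOR_BGR2HSV);H,S,V=[h[...,i].astype(int) for i in range(3)]
n,l,st,ce=cv2.connectedComponentsWithStats(((H>45)&(H<80)&(S>110)&(V>90)).astype(np.uint8))
for i in range(1,n):
    if st[i,4]>200: print(st[i],ce[i],atz(c,ce[i],.114,s))
cv2.imwrite('pics/d2.png',cv2.resize(a[180:280,265:375],None,fx=5,fy=5,interpolation=cv2.INTER_CUBIC))
E
```

```text
11.075 [0.51328543 0.21805252 0.24339449] [[-0.3748, 0.9271, -0.0009], [0.9271, 0.3748, -0.0007], [-0.0003, -0.0011, -1.0]] [ 3.80524840e-01  3.33532544e-01  1.78526097e+00 -3.44377394e-04
  1.02390777e+00 -3.47564993e-03]
[ 301  223   36   35 1032] [318.70155039 239.83817829] [0.51279495 0.21853969 0.114     ]
```

View pics/d2.png

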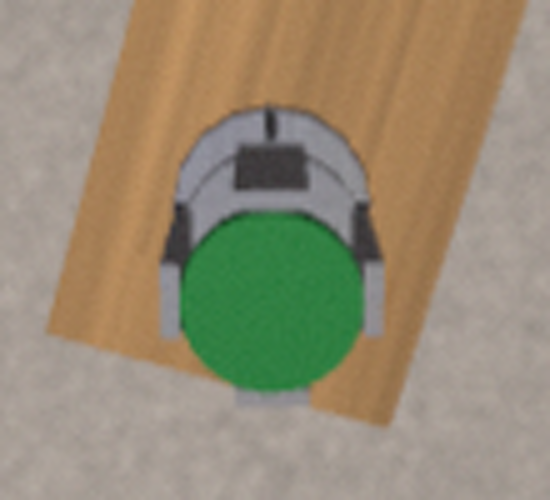

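Green is aligned with the fingers and centred. Descending to grip it.

{"fn": "play_rows", "kwargs": {
  "offset": [
    [0.02, 0, 1],
    [0.02, 0, 2.5],
    [0.02, 0, 4],
    [0.02, 0, 5],
    [0.02, 0, 5],
    [0.02, 0, 5]
  ],
  "twist": [
    [0, 0, 0],
    [0, 0, 0],
    [0, 0, 0],
    [0, 0, 0],
    [0, 0, 0],
    [0, 0, 0]
  ]
}}

```text
time: 11.88
tcp_pos: [0.514, 0.2188, 0.0949]
eef_rot: [[-0.374, 0.928, 0.001], [0.928, 0.374, 0.0], [-0.0, 0.001, -1.0]]
ft_force: [-0.9, 0.1, 0.5]
grip_width: 1.002
finger_force: 0.0
```

{"fn": "play_rows", "kwargs": {
  "offset": [
    [0, 0, 0],
    [0, 0, 0],
    [0, 0, 0],
    [0, 0, 0],
    [0, 0, 0],
    [0, 0, 0],
    [0, 0, -0.7],
    [0, 0, -2],
    [0, 0, -3.8],
    [0, 0, -5.4],
    [0, 0, -5.4]
  ],
  "twist": [
    [0, 0, 0],
    [0, 0, 0],
    [0, 0, 0],
    [0, 0, 0],
    [0, 0, 0],
    [0, 0, 0],
    [0, 0, 0],
    [0, 0, 0],
    [0, 0, 0],
    [0, 0, 0],
    [0, 0, 0]
  ],
  "hand": 0.2,
  "force": 80
}}

```text
time: 13.25
tcp_pos: [0.5152, 0.2201, 0.2604]
eef_rot: [[-0.375, 0.927, 0.008], [0.927, 0.375, 0.003], [-0.0, 0.008, -1.0]]
ft_force: [0.2, 0.4, -1.1]
grip_width: 0.396
finger_force: 79.7
```

```bash
python3 - <<'E'
from h import *
s=robot.get_state();print(s['time'],s['tcp_pos'],s['grip_width'],s['ft_force'],s['finger_force'],s['q'])
a=cv2.imread('pics/w2.png')[205:295,15:125]
cv2.imwrite('pics/e.png',cv2.resize(a,None,fx=5,fy=5,interpolation=cv2.INTER_CUBIC))
E
```

```text
13.25 [0.51516593 0.22005361 0.260372  ] 0.3960854601529279 [ 0.15109041  0.38085024 -1.14582007] 79.71256971359253 [ 3.82466212e-01  3.12811229e-01  1.77099072e+00 -4.40802488e-05
  1.04949855e+00 -1.67281857e-03]
```

{"fn": "play_rows", "kwargs": {
  "offset": [
    [-1.2, -0.4, 0],
    [-3, -1, 0],
    [-4.9, -1.64, 0],
    [-6.8, -2.28, 0],
    [-8.7, -2.9, 0],
    [-10.6, -3.55, 0],
    [-12.4, -4.15, 0],
    [-13.8, -4.6, 0],
    [-14.9, -5, 0],
    [-14.9, -5, 0],
    [-14.9, -5, 0]
  ],
  "twist": [
    [0, 0, 0],
    [0, 0, 0],
    [0, 0, 0],
    [0, 0, 0],
    [0, 0, 0],
    [0, 0, 0],
    [0, 0, 0],
    [0, 0, 0],
    [0, 0, 0],
    [0, 0, 0],
    [0, 0, 0]
  ]
}}

```text
time: 14.62
tcp_pos: [0.5407, -0.2508, 0.2549]
eef_rot: [[-0.374, 0.927, -0.002], [0.927, 0.374, 0.001], [0.002, -0.001, -1.0]]
ft_force: [1.0, 0.1, -0.8]
grip_width: 0.399
finger_force: 79.7
```

```bash
python3 - <<'E'
from h import *
s=robot.get_state();c=imaging.grab_frame('wrist');a=c['frame'];cv2.imwrite('pics/w5.png',a)
np.save('s5.npy',[s['tcp_pos'].tolist()]+s['eef_rot'].tolist())
print(s['time'],s['tcp_pos'],s['eef_rot'].round(4).tolist(),s['q'])
u=proj(c,[[.512,-.179,.117]],s)[0];print(u)
x,y=int(u[0])-40,max(0,int(u[1])-40);print(x,y)
w=lambda i:cv2.resize(i,(400,400),interpolation=cv2.INTER_CUBIC)
b=cv2.imread('pics/w2.png')
cv2.imwrite('pics/e2.png',np.hstack([w(a[y:y+80,x:x+80]),w(b[210:290,27:107])]))
for n,im,st in(('w5',a,s),('w2',b,{'tcp_pos':[.65010535,-.03204777,.23116744],'eef_rot':np.array([[-.7075,.7067,-.0018],[.7067,.7075,.0005],[.0016,-.0009,-1.]])})):
    h=cv2.cvtColor(im,cv2.COLOR_BGR2HSV);H,S,V=[h[...,i].astype(int) for i in range(3)]
    k,l,t,ce=cv2.connectedComponentsWithStats(((H>17)&(H<35)&(S>130)&(V>120)).astype(np.uint8))
    print(n,[(int(t[i,4]),ce[i].round(1).tolist(),atz(c,ce[i],.117,st).round(4).tolist()) for i in range(1,k) if t[i,4]>5 and np.linalg.norm(atz(c,ce[i],.117,st)[:2]-[.512,-.179])<.04])
E
```

```text
14.625 [ 0.54073469 -0.25076949  0.25485333] [[-0.3744, 0.9273, -0.002], [0.9273, 0.3744, 0.0013], [0.0019, -0.0013, -1.0]] [-4.54339735e-01  3.76427398e-01  1.69034631e+00  3.32235704e-04
  1.07713205e+00 -8.38209784e-01]
[319.44966471 137.75975415]
279 97
w5 [(36, [300.8, 119.6], [0.4944, -0.1722, 0.117]), (36, [337.8, 120.6], [0.52, -0.1626, 0.117]), (74, [318.6, 140.4], [0.5121, -0.181, 0.117]), (33, [299.7, 157.7], [0.5036, -0.198, 0.117]), (35, [335.9, 159.0], [0.5293, -0.1887, 0.117])]
w2 [(28, [40.8, 231.7], [0.4945, -0.1722, 0.117]), (34, [74.6, 246.8], [0.5203, -0.1629, 0.117]), (63, [64.8, 250.5], [0.5164, -0.1709, 0.117]), (28, [33.2, 263.0], [0.5037, -0.198, 0.117]), (31, [66.1, 277.6], [0.5295, -0.1888, 0.117])]
```

View pics/e2.png

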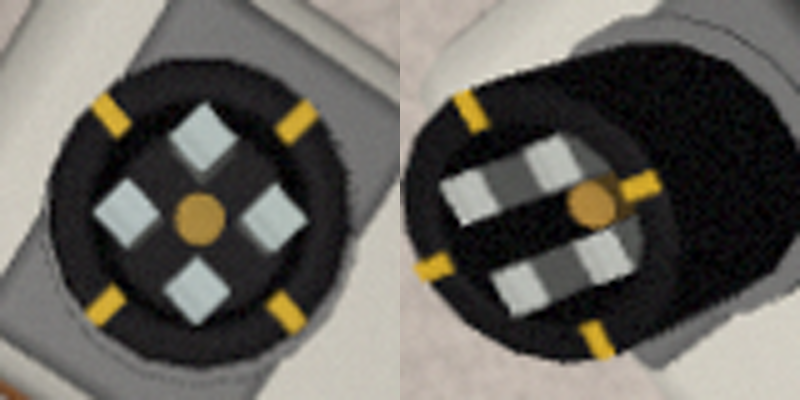

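Socket seen at (319,138) with four yellow strokes, and both views agree: centre (0.5118, -0.1804, 0.117), slots at -25.1°/64.9°. The beater is at 22.0°, so it needs a turn of 47.1° clockwise seen from above, which is +5.89 units. I'll check how it sits in the hand first.

```bash
python3 - <<'E'
from h import *
q=np.load('s5.npy');s={'tcp_pos':q[0],'eef_rot':q[1:]}
c=imaging.grab_frame('wrist');a=c['frame']
h=cv2.cvtColor(a,cv2.COLOR_BGR2HSV);H,S,V=[h[...,i].astype(int) for i in range(3)]
n,l,st,ce=cv2.connectedComponentsWithStats(((H>45)&(H<80)&(S>110)&(V>60)).astype(np.uint8))
E=s['eef_rot'];T=s['tcp_pos']
for i in range(1,n):
    if st[i,4]>200: print(st[i],ce[i],((atz(c,ce[i],T[2]+.02,s)-T)@E*1000).round(2))
w=lambda f:proj(c,T+np.array([[14.5*np.cos(t),14.5*np.sin(t),-20] for t in np.linspace(0,6.28,60)])/1000@E.T,s).mean(0)
print('expected',w(0))
# predicted shoulder outer stroke ends (+x, at tool z .088-.030=.058)
print(proj(c,T+np.array([[.02,0,.058],[.014,0,.058]])@E.T,s))
cv2.imwrite('pics/f.png',cv2.resize(a[215:395,255:385],None,fx=3.3,fy=3.3,interpolation=cv2.INTER_CUBIC))
E
```

```text
[ 278  309   81   85 5082] [318.0733963  349.07811885] [ -0.69  -0.5  -20.  ]
expected [319.51287423 346.03171653]
[[319.08206905 237.83523747]
 [319.07424139 248.22114957]]
```

View pics/f.png

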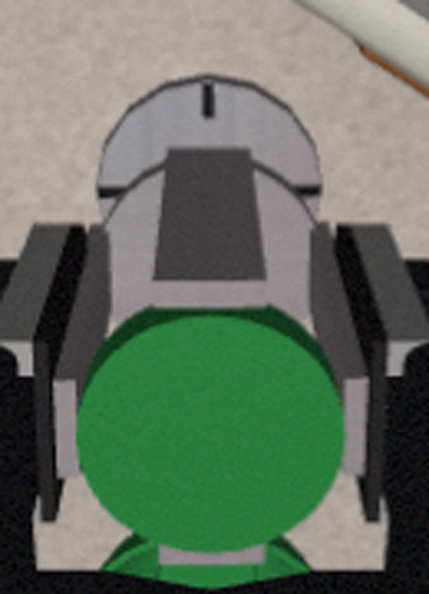

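The beater sits centred and square in the hand (shoulder edge row 238 against 238 predicted). Moving over the socket with the turn.

{"fn": "play_rows", "kwargs": {
  "offset": [
    [0.4, 0, 0],
    [0.9, 0, 0],
    [1.5, 0, 0],
    [2.1, -0.03, 0],
    [2.57, -0.03, 0],
    [2.57, -0.03, 0],
    [2.57, -0.03, 0.6],
    [2.57, -0.03, 1.2],
    [2.57, -0.03, 1.4],
    [2.57, -0.03, 1.4],
    [2.57, -0.03, 1.4]
  ],
  "twist": [
    [0, 0, 1.2],
    [0, 0, 2.4],
    [0, 0, 3.6],
    [0, 0, 4.8],
    [0, 0, 5.89],
    [0, 0, 5.89],
    [0, 0, 5.89],
    [0, 0, 5.89],
    [0, 0, 5.89],
    [0, 0, 5.89],
    [0, 0, 5.89]
  ]
}}

```text
time: 16.1
tcp_pos: [0.5122, -0.1806, 0.2147]
eef_rot: [[0.424, 0.906, 0.001], [0.906, -0.424, -0.0], [0.0, 0.001, -1.0]]
ft_force: [-0.3, 0.8, -0.7]
grip_width: 0.396
finger_force: 79.6
```

```bash
python3 - <<'E'
from h import *
s=robot.get_state();print(s['time'],s['tcp_pos'],s['eef_rot'].round(4).tolist(),s['ft_force'])
print('yaw y',np.degrees(np.arctan2(s['eef_rot'][1,1],s['eef_rot'][0,1])))
print('shift tool units',(np.array([.5118,-.1804,.181])-s['tcp_pos'])@s['eef_rot']/.03)
E
```

```text
16.1 [ 0.51224566 -0.18056432  0.21468865] [[0.4238, 0.9057, 0.0011], [0.9057, -0.4238, -0.0004], [0.0001, 0.0012, -1.0]] [-0.31120597  0.79280425 -0.6820291 ]
yaw y -25.07615212563972
shift tool units [-0.001412   -0.01707549  1.12293589]
```

Aligned to within 0.5 mm and 0.1°. Descending past the mouth to about first pin contact.

{"fn": "play_rows", "kwargs": {
  "offset": [
    [0, -0.01, 0.2],
    [0, -0.01, 0.35],
    [0, -0.01, 0.5],
    [0, -0.01, 0.65],
    [0, -0.01, 0.8],
    [0, -0.01, 0.8]
  ],
  "twist": [
    [0, 0, 0],
    [0, 0, 0],
    [0, 0, 0],
    [0, 0, 0],
    [0, 0, 0],
    [0, 0, 0]
  ]
}}

```text
time: 16.85
tcp_pos: [0.5115, -0.1802, 0.1899]
eef_rot: [[0.424, 0.905, -0.0], [0.905, -0.424, 0.0], [0.0, -0.0, -1.0]]
ft_force: [-1.5, 0.7, 1.9]
grip_width: 0.396
finger_force: 80.1
```

{"fn": "play_rows", "kwargs": {
  "offset": [
    [0, 0, 0.1],
    [0, 0, 0.2],
    [0, 0, 0.28],
    [0, 0, 0.33],
    [0, 0, 0.33]
  ],
  "twist": [
    [0, 0, 0],
    [0, 0, 0],
    [0, 0, 0],
    [0, 0, 0],
    [0, 0, 0]
  ]
}}

```text
time: 17.48
tcp_pos: [0.5118, -0.1803, 0.1819]
eef_rot: [[0.424, 0.905, 0.001], [0.905, -0.424, -0.0], [0.0, 0.001, -1.0]]
ft_force: [-5.8, 2.9, 19.2]
grip_width: 0.399
finger_force: 82.3
```

{"fn": "play_rows", "kwargs": {
  "offset": [
    [0, 0, 0.03],
    [0, 0, 0.03],
    [0, 0, 0.03],
    [0, 0, 0.03]
  ],
  "twist": [
    [0, 0, 0],
    [0, 0, 0],
    [0, 0, 0],
    [0, 0, 0]
  ]
}}

```text
time: 17.98
tcp_pos: [0.5118, -0.1803, 0.1818]
eef_rot: [[0.424, 0.905, 0.001], [0.905, -0.424, -0.0], [0.0, 0.001, -1.0]]
ft_force: [-8.1, 4.1, 28.1]
grip_width: 0.395
finger_force: 83.4
```

```bash
python3 - <<'E'
from h import *
s=robot.get_state();print(s['time'],s['tcp_pos'],s['ft_force'],s['grip_width'])
sd=imaging.grab_frame('side');c=imaging.grab_frame('wrist')
w=lambda i:cv2.resize(i,(400,400),interpolation=cv2.INTER_CUBIC)
cv2.imwrite('pics/g.png',np.hstack([w(sd['frame'][150:240,295:385]),w(c['frame'][190:350,238:398])]))
h=cv2.cvtColor(sd['frame'],cv2.COLOR_BGR2HSV);H,S,V=[h[...,i].astype(int) for i in range(3)]
k,l,t,ce=cv2.connectedComponentsWithStats((((H<6)|(H>175))&(S>170)&(V>110)).astype(np.uint8))
print([(int(t[i,4]),ce[i].round(1).tolist()) for i in range(1,k) if t[i,4]>15])
E
```

```text
17.975 [ 0.51176354 -0.18027819  0.18177431] [-8.11325112  4.12368244 28.08300731] 0.39549883206335856
[(81, [284.5, 247.5]), (570, [286.0, 278.9]), (182, [349.3, 375.3]), (217, [295.9, 423.9])]
```

View pics/g.png

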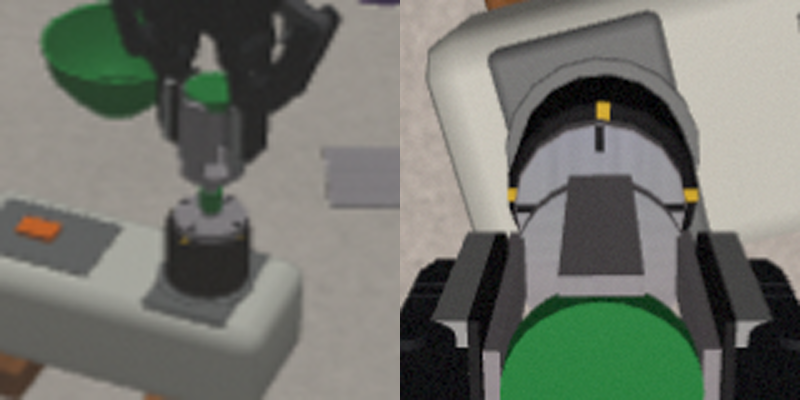

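The shoulder is seated on the rim with its strokes lined up on the yellow marks. Force rose 9 N with no further travel, so it is on the hard stop, and the red beater hasn't moved.

```bash
python3 -c "
from bench import job
print(job.hand_in())"
```

```text
the job is handed in; nothing more can be done
None
```

The job is handed in at about 18 s on the robot's clock: the red-tagged beater stands fully down in the reject nest, released, and the green-tagged one is meshed in the drive socket, fully home, still gripped and held down with about 28 N.

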